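# Hang the spice rack on both hooks of its stand

## Robot

A 6-joint arm with a two-finger parallel gripper is mounted at the origin on the work surface. World frame = base frame: x ahead of the robot, y to its left, z up, the work surface at z = 0. Lengths are in mm, angles in rad, forces in N, time in s.
With the tool pointing down it reaches from about 350 to 975 mm from the base axis. Payload 17.4 kg.
Tool frame: the origin (TCP) lies midway between the tips of the shut fingers; the grasp point (between the pads) lies 19 mm behind it; z points along the fingers, y is the direction in which the jaws open and shut (so a half turn about z gives the same grasp; the last joint's range is limited). The gripper opens to 85 mm and grips with 20 to 120 N. Pads are 22 mm wide; open, the fingers measure 114 mm over their backs; the gripper's body (76 mm by 85 mm) begins 54 mm behind the grasp point. The pads swing forward as they close: fully open they stand 13 mm farther back than shut.
Start: joints at [-1.336, 0.116, 1.442, -0, 1.584, -0.038], TCP at [181.855, -650.047, 231.303] pointing down, gripper open.
Joint ranges: [-2.83, 2.83], [-0.83, 2.19], [0.07, 2.5], [-1.14, 4.28], [0.01, 3], [-2.97, 2.97]. Speed limits (rad/s): [1.89, 1.89, 2.22, 3.14, 3.14, 3.14].

## Interface

Orientations are given as a unit quaternion [x, y, z, w].
In Python, from workcell import arm gives the robot as it stands.
- The arm moves only by the tool play_rows, never from a script. Its argument "commands" is a list of rows, each a list of 3 entries, a list of its own where there are three numbers: the turn, a rotation vector about the tool's x, y, z in degrees, then the shift along the tool's x, y, z in mm, then the opening, from 0 (shut) to 1 (fully open). A call has exactly 5 rows; each row shifts and turns the pose as measured when the row begins, along the tool's axes as they then stand; what a row does not reach is not made up. A row lasts 1/12 s, in which the tool goes at most 41.7 mm and 7.16 degrees, less where a joint would pass 70% of its speed; a pose out of reach is approached as far as the arm can. A call is refused whole if a number of a shift passes 41.7 or a number of a turn 7.16, either way. A call with a gripper value outside its range is refused whole. The fingers move at their own pace and stop on an object; "force" is the grip in N (left out, the last holds). Time passes only in rows, so rows that do not move let the fingers close, or fill a call up. It gives the time, the measured TCP pose, the force and the opening at its end, in the units of the state.
- arm.observe(): the state, without advancing time (a new reading comes with each control period).
- arm.read_camera(name): name is "scene" or "top" or "wrist"; returns a dict with "color" (480x640x3 uint8, red, green, blue), "z_map" (480x640 float32, mm along the optical axis (not along the pixel's ray), 0 where there is no reading), "fovy" (degrees; the focal length in pixels is half the picture's height over the tangent of half this angle, whatever the lens; pixels are square), "cx", "cy" (the principal point, pixels), "rvec" (rotation vector, rad) and "tvec" (3), from world to camera coordinates, as OpenCV has them. Camera axes: x right, y down, z forward; pixel columns grow to the right and rows downward; lengths in mm; the calibration is good to about 2 mm. The wrist camera is an equidistant fisheye: a pixel r from the principal point sees the ray r / f radians off the axis. A picture is of the moment at which its call begins.
- arm.hand_in(): hands the job in, once; it reports no verdict.
The state is a dict: "time": time; "joint_positions": joint angles; "dq": joint speeds; "tau": joint torques, N m; "eef_pos": TCP position; "ee_rot": TCP orientation; "contact_force": force on the tool from outside, world axes, zero at the start; "torque": the same for the moment, N m; "finger_gap": finger opening in mm.
Only numpy, scipy, OpenCV 4.12 (cv2) and the standard library are available. Lean on these libraries where they do the work, as an engineer would, in place of code of your own. Each camera call takes 0.05 s, during which the arm holds its last target.

## Task

Pick up the empty bamboo spice rack by the dark knob on its top board and hang it on the two upturned hooks of the stand, so that each red prong comes up through its hole and the board rests fully down on both hooks. The hooks can be clamped higher or lower, so feel your way down gently without forcing anything, and make sure both hooks carry the board for a moment before you let go; then leave the rack hanging still and upright. Do not disturb the jar, the shaker, the bamboo box or the black dish.

Things in the scene. Friction and masses are not known exactly. Their poses are not given: they have to be found in the camera images.
- rack_knob (a point): Centre of the grip of a loose bamboo rack (0.28 to 0.56 kg): a dark wooden knob 24 x 24 mm, 46 mm tall, in mid top board; the point is 26 mm above the board's top face, 165 mm above the tray's underside. Axes: y along the rack's width, z up, x from its front (towards the robot within 20 degrees at the start) to its back. The centre of mass is straight below.
- rack_holes (a point): Point midway between the two holes of the rack's top board, at the board's underside: 16 mm in front of (-x) and 40 mm below the knob's centre; same axes. Board 260 (y) x 60 (x) x 14 mm. Holes 16 mm (y) x 14 mm (x), at y = +80 and -80 mm from this point. Four wires at the board's corners carry a tray 250 x 70 x 8 mm 125 mm below, rim 33 mm; open in front and behind.
- stand: Fixed stand: wooden foot 300 (y) x 140 (x) x 15 mm; origin at the centre of its underside; x points away from the robot (within 15 degrees), y along the foot, z up. Two posts, 14 mm thick, 220 mm high, at x = +20, y = +-125 mm carry a clamped cross-bar. Hung, the rack's axes are parallel to the stand's, its knob at x = -44, y = 0 mm. Bring the rack in level from the front (-x), tray below the arms.
- hook_line (a point): Point midway between the prongs (stand x = -60, y = 0), 150 mm up; stand's axes. Two level arms, 8 mm round, run from the bar to y = +-80 mm and end in 8 mm red prongs, rising 18 mm above the arms' top. The arms' top, where the board rests, is 0 to 36 mm ABOVE this point, alike for both: not in the reading; find it by feel. The bar is sprung: it sinks 1 mm per 6 N. Over 10 N on one hook is too much.
- jar_mid (a point): Bystander: glass jar with toggle-clamp seal, 88 mm diameter, 130 mm high; point at its centre half-way up.
- shaker_mid (a point): Bystander: empty steel shaker, 82 mm diameter, 173 mm high; point at its centre half-way up.
- box_mid (a point): Bystander: bamboo box with sliding lid, 90 x 200 x 62 mm, yellow measuring spoons on top; point at its centre half-way up.
- dish_mid (a point): Bystander: black ceramic dish, 100 mm diameter, 28 mm high; point at its centre half-way up.

How it is judged:
By the outcome, as a careful person would: the job done as asked, in the order asked, and still so for the second after the job is handed in, with the robot touching nothing.
It also fails if it takes over 58 s, if anything falls off the work surface, if the arm or the gripper's body presses on something with over 40 N, if the wrist force passes 120 N, or if a joint passes its speed limit or range.

## Working session

There is one attempt and no reset: what is moved stays moved. The work goes in short steps, Python scripts to look and compute and a tool call to move; the robot and the scene stay as the last step left them, time stands still between calls to the robot, and variables do not carry over. Pictures are saved under pics/ and viewed, and the job is handed in when it is done.

Besides the shell and the picture viewer there is one more tool, called after "Request:" by a JSON object that holds its "name" and its "arguments", one argument or row to a line. play_rows: Moves the arm, as the interface text tells. Its arguments: {"type":"object","properties":{"commands":{"type":"array","items":{"type":"array"}},"force":{"type":"number"}},"required":["commands"]}

```bash
ls; mkdir -p pics
cat > h.py <<'E'
import numpy as np, cv2
from scipy.spatial.transform import Rotation as R
from workcell import arm
def cam(n,save=None):
    c=arm.read_camera(n)
    if save: cv2.imwrite('pics/'+save,cv2.cvtColor(c['color'],cv2.COLOR_RGB2BGR))
    return c
def pts(c):
    f=240/np.tan(np.radians(c['fovy'])/2)
    v,u=np.mgrid[:480,:640]; z=c['z_map']
    P=np.stack([(u-c['cx'])/f*z,(v-c['cy'])/f*z,z],-1)
    Rm=cv2.Rodrigues(np.array(c['rvec'],float))[0]
    return (P-np.array(c['tvec']).reshape(3))@Rm
E
python3 - <<'E'
from h import *
print(arm.observe())
for n in ['scene','top','wrist']:
    c=cam(n,n+'1.png'); np.savez(n+'1.npz',**c); print(n,c['fovy'],c['cx'],c['cy'],c['rvec'],c['tvec'])
E
```

```text
pics
{'time': 0.0, 'joint_positions': array([-1.33580418e+00,  1.16495106e-01,  1.44224548e+00, -5.92813243e-06,
        1.58401251e+00, -3.78027607e-02]), 'dq': array([ 0.00037753, -0.00048134, -0.00057976, -0.00041712,  0.0006177 ,
       -0.00028643]), 'tau': array([-5.53083755e-04, -7.32001805e+01, -6.32491350e+01, -1.75395539e-04,
        6.46775545e-03,  4.29655688e-05]), 'eef_pos': array([ 181.80577283, -649.8616888 ,  230.56831352]), 'ee_rot': array([ 9.90712118e-01,  1.35974857e-01, -6.00634458e-05, -5.77110772e-04]), 'contact_force': array([-0.92600528, -0.31921003,  0.12252717]), 'torque': array([-0.03907295, -0.01261069,  0.04627443]), 'finger_gap': 85.39782863828452}
scene 50.75426847164928 320.83492176526084 234.54001877476392 [ 0.6121558   2.50910157 -1.37388005] [ 528.66509485  -33.18656184 1564.38377984]
top 47.42587619019359 318.53109930842896 236.95813285223514 [ 2.12136689 -2.13910467  0.21833186] [  -9.71743335  610.72380414 1507.95930629]
wrist 65.70646984690485 321.62378129967 242.8599100886408 [-2.31062451  1.75253467  0.25748537] [-674.80505147  -38.20191471  378.63893969]
```

View pics/scene1.png

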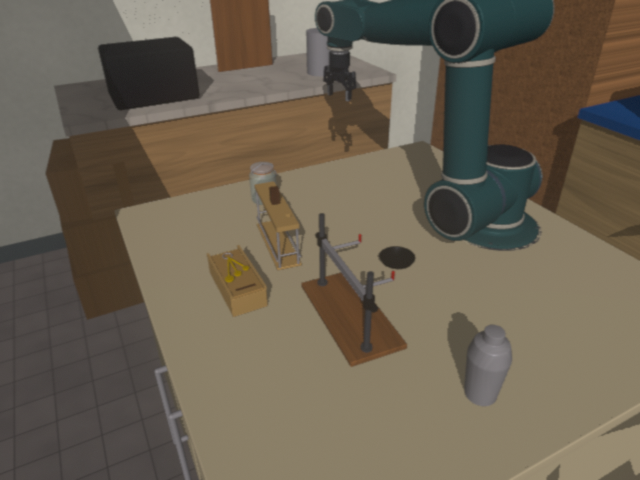

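View pics/top1.png

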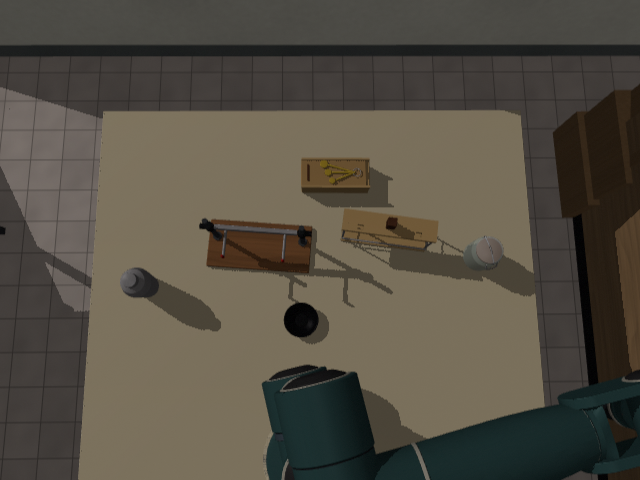

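View pics/wrist1.png

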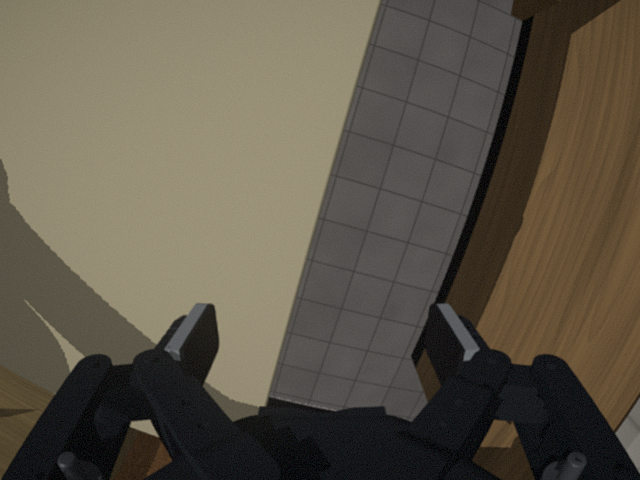

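Scene: rack (knob near pixel (391,223) in top), stand foot (208–312, 220–272), prongs near (222,256) and (283,260), jar right of the rack, dish in front of stand. Now measuring.

Run:
```python
from h import *
c=np.load('top1.npz'); P=pts(c); col=c['color'].astype(int)
def rect(m,name):
    q=P[m]; r=cv2.minAreaRect(q[:,:2].astype(np.float32)); print(name,len(q),np.round(r[0],1),np.round(r[1],1),round(r[2],2),'z',np.round(np.percentile(q[:,2],[2,50,98]),1))
    return r
v,u=np.mgrid[:480,:640]
def win(a,b,d,e): return (u>=a)&(u<=b)&(v>=d)&(v<=e)
Z=P[...,2]
rect(win(335,445,200,255)&(Z>125)&(Z<146),'board')
rect(win(380,402,210,235)&(Z>160)&(Z<200),'knob')
rect(win(195,325,210,280)&(Z>8)&(Z<25),'foot')
rect(win(110,165,260,305)&(Z>100)&(Z<200),'shaker')
rect(win(455,510,225,280)&(Z>100)&(Z<160),'jar')
rect(win(290,380,150,200)&(Z>45)&(Z<100),'box')
rect(win(275,330,295,345)&(Z>10)&(Z<60),'dish')
red=(col[...,0]>120)&(col[...,1]<70)&(col[...,2]<70)
print('red top',[(a,b,P[b,a].round()) for b,a in zip(*np.where(red))])
q=P[win(195,325,210,280)&(Z>120)]
# bar/arms
for a in range(195,325,6):
    for b in range(212,275,4):
        if Z[b,a]>60: print((a,b),P[b,a].round(),end=' ')
print()
c=np.load('scene1.npz'); P2=pts(c); col=c['color'].astype(int)
red=(col[...,0]>130)&(col[...,1]<70)&(col[...,2]<70)&(v>225)&(v<290)
for b,a in zip(*np.where(red)): print((a,b),P2[b,a].round(),end=' ')
Z2=P2[...,2]
print()
def r2(m,n):
    q=P2[m]; r=cv2.minAreaRect(q[:,:2].astype(np.float32)); print(n,len(q),np.round(r[0],1),np.round(r[1],1),round(r[2],2),np.round(np.percentile(q[:,2],[2,50,98]),1))
r2(win(250,305,180,240)&(Z2>125)&(Z2<146),'board')
r2(win(300,405,270,362)&(Z2>8)&(Z2<22),'foot')
```

```text
board 1923 [ 628.5 -208.6] [260.7  62.8] 81.61 z [131.3 139.7 145.1]
knob 104 [ 628.3 -207.4] [24.1 24.7] 78.06 z [163.3 185.1 191.1]
foot 3951 [598.3 156.8] [382.7 209.4] 89.65 z [ 8.7 15.4 22.7]
shaker 756 [481.  478.8] [74.9 79.7] 89.97 z [106.5 143.7 175.1]
jar 715 [ 559.5 -478.7] [80.8 80.1] 65.12 z [100.6 125.6 134.3]
box 2174 [802.6 -65.3] [200.1  95.2] 89.88 z [50.9 63.5 72.5]
dish 723 [381.5  21.1] [131.7 146.4] 6.6 z [10.3 18.9 33.4]
red top []
(195, 216) [ 318.   12. 1595.] (201, 224) [628. 300. 165.] (201, 228) [621. 304. 145.] (207, 220) [627. 275. 216.] (207, 224) [621. 279. 194.] (207, 228) [617. 285. 162.] (213, 224) [629. 270. 158.] (213, 228) [621. 272. 142.] (213, 232) [619. 280.  97.] (219, 224) [628. 253. 161.] (219, 228) [619. 254. 151.] (225, 228) [618. 238. 156.] (225, 232) [608. 238. 150.] (225, 236) [596. 237. 155.] (225, 240) [585. 237. 158.] (225, 244) [575. 237. 151.] (231, 228) [617. 221. 160.] (237, 228) [617. 205. 160.] (243, 228) [617. 189. 158.] (249, 228) [618. 174. 153.] (255, 228) [616. 157. 162.] (261, 228) [618. 141. 154.] (261, 232) [609. 142. 
[... 614 characters left out ...]
int64(359), np.int64(236)) [533.  85. 166.] (np.int64(360), np.int64(236)) [532.  88. 167.] (np.int64(359), np.int64(237)) [534.  86. 164.] (np.int64(360), np.int64(237)) [530.  85. 162.] (np.int64(359), np.int64(238)) [533.  85. 160.] (np.int64(393), np.int64(271)) [544. 246. 172.] (np.int64(392), np.int64(272)) [547. 245. 170.] (np.int64(393), np.int64(272)) [546. 248. 171.] (np.int64(392), np.int64(273)) [548. 247. 169.] (np.int64(393), np.int64(273)) [544. 245. 166.] (np.int64(393), np.int64(274)) [545. 247. 165.] (np.int64(393), np.int64(276)) [544. 247. 159.] 
board 1013 [ 631.1 -208. ] [267.4  61.7] 81.93 [127.4 138.8 142.5]
foot 4368 [598.4 159.2] [304.3 141.1] 85.48 [10.7 15.  18.9]
```

Run:
```python
import cv2
a=cv2.imread('pics/top1.png')[190:290,190:520]; cv2.imwrite('pics/topz.png',cv2.resize(a,None,fx=2.4,fy=2.4,interpolation=cv2.INTER_CUBIC))
a=cv2.imread('pics/scene1.png')[160:370,200:430]; cv2.imwrite('pics/scenez.png',cv2.resize(a,None,fx=2.8,fy=2.8,interpolation=cv2.INTER_CUBIC))
```

```text
(no output)
```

View pics/topz.png

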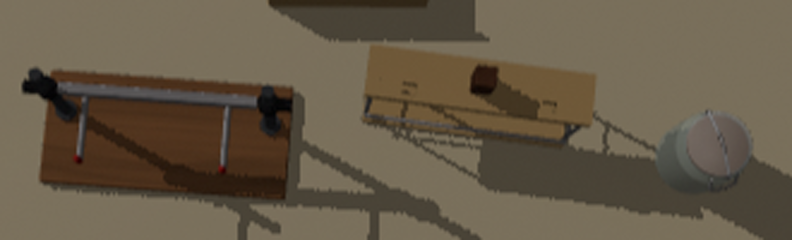

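View pics/scenez.png

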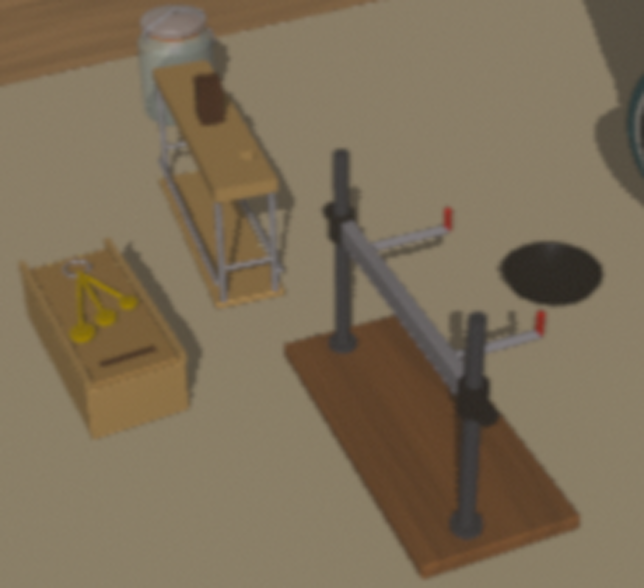

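Request:
{"name": "play_rows", "arguments": {
  "commands": [
    [[0,0,6],[0,0,-8],1],
    [[0,0,6],[0,0,-8],1],
    [[0,0,6],[0,0,-8],1],
    [[0,0,6],[0,0,-8],1],
    [[0,0,0],[0,0,0],1]
  ]
}}

```text
time: 0.57
eef_pos: [181.7, -649.3, 261.5]
ee_rot: [0.997, -0.082, -0.001, -0.002]
contact_force: [-0.7, 0.4, 0.4]
finger_gap: 85.5
```

Request:
{"name": "play_rows", "arguments": {
  "commands": [
    [[0,0,0],[19,-25,0],1],
    [[0,0,0],[19,-25,0],1],
    [[0,0,0],[19,-25,0],1],
    [[0,0,0],[19,-25,0],1],
    [[0,0,0],[19,-25,0],1]
  ]
}}

```text
time: 0.98
eef_pos: [294.5, -540.0, 257.6]
ee_rot: [0.997, -0.076, -0.002, -0.004]
contact_force: [1.2, 0.0, -0.7]
finger_gap: 85.6
```

Request:
{"name": "play_rows", "arguments": {
  "commands": [
    [[0,0,0],[19,-25,0],1],
    [[0,0,0],[19,-25,0],1],
    [[0,0,0],[19,-25,0],1],
    [[0,0,0],[19,-25,0],1],
    [[0,0,0],[19,-25,0],1]
  ]
}}

```text
time: 1.4
eef_pos: [410.5, -423.3, 254.8]
ee_rot: [0.998, -0.066, -0.003, -0.005]
contact_force: [-0.3, -0.2, -0.1]
finger_gap: 85.5
```

Request:
{"name": "play_rows", "arguments": {
  "commands": [
    [[0,0,0],[19,-25,0],1],
    [[0,0,0],[19,-25,0],1],
    [[0,0,0],[19,-25,0],1],
    [[0,0,0],[19,-25,0],1],
    [[0,0,0],[0,0,0],1]
  ]
}}

```text
time: 1.82
eef_pos: [504.5, -324.5, 252.2]
ee_rot: [0.998, -0.054, -0.003, -0.006]
contact_force: [0.5, -1.0, 0.2]
finger_gap: 85.7
```

```bash
cat >> h.py <<'E'
def to(x,y,z,yaw):
    """delta in tool frame to TCP target with tool-down, tool x at yaw deg"""
    s=arm.observe(); Rc=R.from_quat(s['ee_rot'])
    a=np.radians(yaw)
    Rt=R.from_matrix(np.array([[np.cos(a),np.sin(a),0],[np.sin(a),-np.cos(a),0],[0,0,-1]]))
    rv=np.degrees((Rc.inv()*Rt).as_rotvec())
    d=np.array([x,y,z])-s['eef_pos']
    X=Rc.as_matrix()[:,0]
    print('t',round(s['time'],2),'pos',s['eef_pos'].round(1),'yaw',np.degrees(np.arctan2(X[1],X[0])).round(2),'F',s['contact_force'].round(2),'M',s['torque'].round(2),'gap',round(s['finger_gap'],1),'q',s['joint_positions'].round(2))
    print(' turn',rv.round(2),'shift now-axes',Rc.inv().apply(d).round(1),'shift target-axes',Rt.inv().apply(d).round(1))
E
python3 -c "
from h import *
to(600,-208,255,-8.4)"
```

```text
t 1.82 pos [ 504.5 -324.5  252.2] yaw -6.24 F [ 0.54 -0.96  0.21] M [-0.05 -0.03  0.01] gap 85.7 q [-0.62 -0.04  1.57  0.01  1.63  1.06]
 turn [-0.64  0.42  2.16] shift now-axes [  82.2 -126.2   -2. ] shift target-axes [  77.4 -129.2   -2.8]
```

Request:
{"name": "play_rows", "arguments": {
  "commands": [
    [[-0.6,0.4,2.2],[22,-26,-2],1],
    [[0,0,0],[22,-26,0],1],
    [[0,0,0],[22,-26,0],1],
    [[0,0,0],[22,-26,0],1],
    [[0,0,0],[16,-20,0],1]
  ]
}}

```text
time: 2.23
eef_pos: [626.1, -212.2, 251.4]
ee_rot: [0.998, -0.066, -0.001, 0.0]
contact_force: [-0.4, -0.1, 1.0]
finger_gap: 85.4
```

Request:
{"name": "play_rows", "arguments": {
  "commands": [
    [[0,0,0],[0,0,0],1],
    [[0,0,0],[0,0,0],1],
    [[0,0,0],[0,0,0],1],
    [[0,0,0],[0,0,0],1],
    [[0,0,0],[0,0,0],1]
  ]
}}

```text
time: 2.65
eef_pos: [627.7, -209.6, 248.0]
ee_rot: [0.998, -0.058, -0.003, -0.001]
contact_force: [-0.1, 0.8, -0.1]
finger_gap: 85.5
```

Run:
```python
from h import *
to(628.5,-208,260,-8.4)
c=cam('wrist','w2.png'); np.savez('w2.npz',**c); c=cam('scene','s2.png'); np.savez('s2.npz',**c)
```

```text
t 2.65 pos [ 627.7 -209.6  248. ] yaw -6.69 F [-0.06  0.81 -0.1 ] M [ 0.02 -0.01 -0.04] gap 85.5 q [-0.36  0.09  1.45 -0.    1.61  1.33]
 turn [-0.05  0.33  1.71] shift now-axes [  0.6  -1.7 -12. ] shift target-axes [  0.6  -1.7 -12. ]
```

View pics/w2.png

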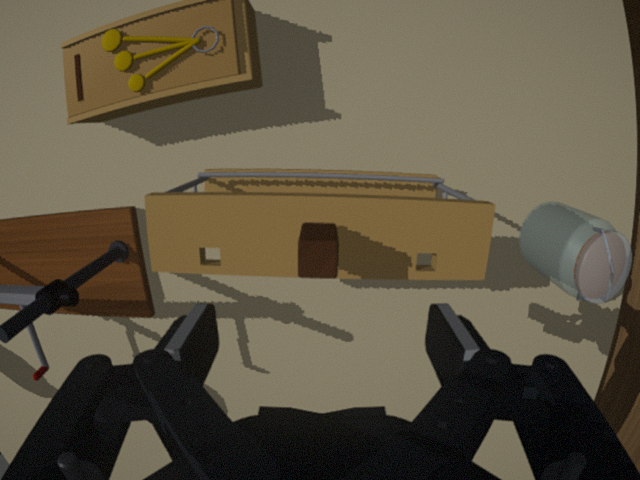

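```bash
cat >> h.py <<'E'
def ptsw(c):
    f=240/np.tan(np.radians(c['fovy'])/2)
    v,u=np.mgrid[:480,:640].astype(float); dx=u-c['cx']; dy=v-c['cy']; r=np.hypot(dx,dy)+1e-9; th=r/f
    z=c['z_map']; t=np.tan(th)*z
    P=np.stack([dx/r*t,dy/r*t,z],-1)
    Rm=cv2.Rodrigues(np.array(c['rvec'],float))[0]
    return (P-np.array(c['tvec']).reshape(3))@Rm
E
python3 - <<'E'
from h import *
c=np.load('w2.npz'); P=ptsw(c); Z=P[...,2]
v,u=np.mgrid[:480,:640]
def win(a,b,d,e): return (u>=a)&(u<=b)&(v>=d)&(v<=e)
def rect(m,n):
    q=P[m]; r=cv2.minAreaRect(q[:,:2].astype(np.float32)); print(n,len(q),np.round(r[0],1),np.round(r[1],1),round(r[2],2),np.round(np.percentile(q[:,2],[2,50,98]),1))
m=win(140,500,185,290)&(Z>130)&(Z<148)
rect(m,'board'); rect(win(290,345,215,285)&(Z>178),'knobtop')
print(P[260,160],P[260,480],P[30,20])
# holes: nonboard pixels inside
for w in [(192,228,240,272),(408,445,244,277)]:
    mm=win(*w); hole=mm&(Z<120); vv,uu=np.where(hole)
    print('hole px',uu.min(),uu.max(),vv.min(),vv.max(),uu.mean(),vv.mean())
m=win(0,150,200,320)&(Z>9)&(Z<21); rect(m,'footpart')
E
```

```text
board 25343 [ 627.4 -207.6] [261.7  61.2] 81.83 [134.8 138.6 140.1]
knobtop 1645 [ 657.7 -212.1] [23.7 85.4] 82.24 [180.4 184.5 186.1]
[624.73310078 -85.27258627 139.46601186] [ 596.08391413 -328.25361224  138.61169037] [ 9.24166586e+02  1.61669474e+02 -5.68363963e-01]
hole px 205 219 248 259 212.301775147929 253.34319526627218
hole px 416 431 253 264 423.67251461988303 258.4736842105263
footpart 11623 [595.  156.8] [296.9 140.7] 85.4 [12.2 14.7 16.5]
```

Request:
{"name": "play_rows", "arguments": {
  "commands": [
    [[0,0.3,1.5],[0,-2,10],1],
    [[0,0,0],[0,0,10],1],
    [[0,0,0],[0,0,10],1],
    [[0,0,0],[0,0,10],1],
    [[0,0,0],[0,0,0],1]
  ]
}}

```text
time: 3.17
eef_pos: [626.7, -209.8, 206.5]
ee_rot: [0.997, -0.072, 0.001, -0.0]
contact_force: [-1.0, -0.5, 0.3]
finger_gap: 85.4
```

```bash
python3 -c "
from h import *
to(627.8,-207.7,148,-8.2)"
```

```text
t 3.17 pos [ 626.7 -209.8  206.5] yaw -8.3 F [-1.01 -0.51  0.31] M [0.04 0.   0.03] gap 85.4 q [-0.36  0.09  1.51  0.    1.54  1.35]
 turn [-0.01 -0.08 -0.1 ] shift now-axes [ 0.8 -2.2 58.5] shift target-axes [ 0.8 -2.2 58.5]
```

Request:
{"name": "play_rows", "arguments": {
  "commands": [
    [[0,0,0],[0.5,-2,15],1],
    [[0,0,0],[0,0,14],1],
    [[0,0,0],[0,0,12],1],
    [[0,0,0],[0,0,10],1],
    [[0,0,0],[0,0,0],1]
  ]
}}

```text
time: 3.58
eef_pos: [627.1, -208.3, 151.5]
ee_rot: [0.997, -0.072, 0.0, -0.0]
contact_force: [-0.7, 0.5, -0.4]
finger_gap: 85.7
```

Run:
```python
from h import *
to(627.8,-207.7,148,-8.2)
cam('wrist','w3.png')
```

```text
t 3.58 pos [ 627.1 -208.3  151.5] yaw -8.23 F [-0.73  0.51 -0.42] M [-0.   -0.01  0.05] gap 85.7 q [-0.36  0.12  1.57  0.    1.45  1.35]
 turn [-0.02 -0.02 -0.03] shift now-axes [ 0.6 -0.7  3.5] shift target-axes [ 0.6 -0.7  3.5]
```

View pics/w3.png

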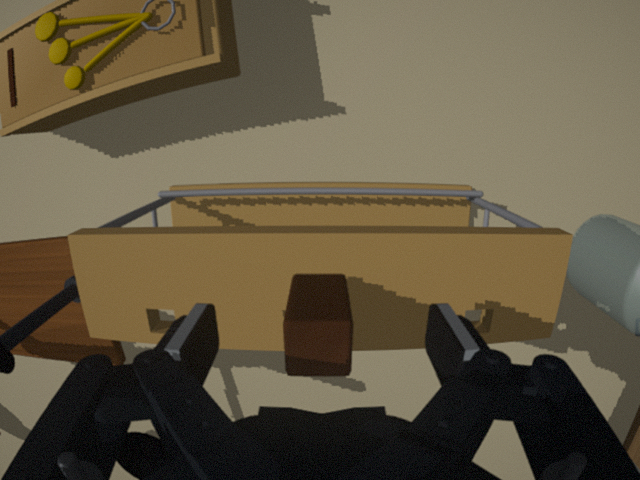

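The knob (centre ~(319,345)) sits midway between the pads. Closing.

Request:
{"name": "play_rows", "arguments": {
  "commands": [
    [[0,0,0],[0.5,-0.5,2.5],1],
    [[0,0,0],[0,0,0],0.6],
    [[0,0,0],[0,0,0],0.4],
    [[0,0,0],[0,0,0],0],
    [[0,0,0],[0,0,0],0]
  ],
  "force": 60
}}

```text
time: 4.05
eef_pos: [628.9, -208.3, 152.4]
ee_rot: [0.997, -0.072, 0.002, 0.0]
contact_force: [0.2, -0.3, 1.0]
finger_gap: 38.8
```

Request:
{"name": "play_rows", "arguments": {
  "commands": [
    [[0,0,0],[0,0,0],0],
    [[0,0,0],[0,0,0],0],
    [[0,0,0],[0,0,0],0],
    [[0,0,0],[0,0,0],0],
    [[0,0,0],[0,0,0],0]
  ]
}}

```text
time: 4.47
eef_pos: [629.1, -208.4, 153.0]
ee_rot: [0.997, -0.072, 0.002, 0.0]
contact_force: [0.3, 0.3, -0.3]
finger_gap: 23.5
```

Run:
```python
from h import *
to(627.8,-207.7,148,-8.2)
```

```text
t 4.47 pos [ 629.1 -208.4  153. ] yaw -8.23 F [ 0.28  0.28 -0.28] M [-0.01 -0.06 -0.03] gap 23.5 q [-0.36  0.12  1.57  0.    1.45  1.36]
 turn [ 0.03 -0.29 -0.03] shift now-axes [-1.4 -0.5  5. ] shift target-axes [-1.3 -0.5  5. ]
```

Request:
{"name": "play_rows", "arguments": {
  "commands": [
    [[0,0,0],[0,0,-6],0],
    [[0,0,0],[0,0,-14],0],
    [[0,0,0],[0,0,-20],0],
    [[0,0,0],[0,0,-20],0],
    [[0,0,0],[0,0,-10],0]
  ]
}}

```text
time: 4.88
eef_pos: [627.0, -207.6, 223.9]
ee_rot: [0.997, -0.072, -0.001, -0.001]
contact_force: [-0.4, 0.4, -3.7]
finger_gap: 23.1
```

Run:
```python
from h import *
to(430,-208,228,-8.2)
cam('scene','s4.png')
```

```text
t 4.88 pos [ 627.  -207.6  223.9] yaw -8.22 F [-0.37  0.38 -3.67] M [-0.01 -0.04  0.02] gap 23.1 q [-0.36  0.09  1.48  0.    1.57  1.36]
 turn [-0.06  0.16 -0.02] shift now-axes [-195.    28.5   -3.6] shift target-axes [-195.    28.5   -4.1]
```

View pics/s4.png

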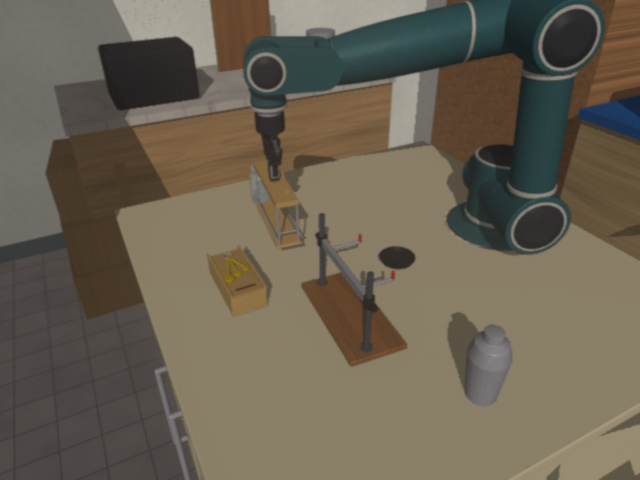

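The rack is up and level in the gripper (knob ~(274,175)). Retract, then move sideways in front of the stand.

Request:
{"name": "play_rows", "arguments": {
  "commands": [
    [[0,0,0],[-10,1,-2],0],
    [[0,0,0],[-20,3,-1],0],
    [[0,0,0],[-22,3,-1],0],
    [[0,0,0],[-22,3,-1],0],
    [[0,0,0],[-22,3,-1],0]
  ]
}}

```text
time: 5.35
eef_pos: [527.6, -206.2, 229.0]
ee_rot: [0.997, -0.071, -0.002, -0.001]
contact_force: [-1.0, -0.2, -5.0]
finger_gap: 23.4
```

Request:
{"name": "play_rows", "arguments": {
  "commands": [
    [[0,0,0],[-22,3,-1],0],
    [[0,0,0],[-22,3,-1],0],
    [[0,0,0],[-22,3,-1],0],
    [[0,0,0],[-20,3,-1],0],
    [[0,0,0],[-10,1,-1],0]
  ]
}}

```text
time: 5.77
eef_pos: [421.0, -203.9, 230.3]
ee_rot: [0.997, -0.071, -0.004, -0.002]
contact_force: [-0.2, -0.2, -4.9]
finger_gap: 23.2
```

Run:
```python
from h import *
to(435,160,230,-4.5)
```

```text
t 5.77 pos [ 421.  -203.9  230.3] yaw -8.13 F [-0.24 -0.19 -4.87] M [-0.02  0.18  0.02] gap 23.2 q [-0.51 -0.34  1.86 -0.    1.63  1.21]
 turn [-0.16  0.46 -3.63] shift now-axes [ -37.6 -362.2    1.5] shift target-axes [-1.460e+01 -3.639e+02  3.000e-01]
```

Request:
{"name": "play_rows", "arguments": {
  "commands": [
    [[0,0.3,-1.8],[-2,-10,0],0],
    [[0,0.2,-1.8],[-3,-20,-1],0],
    [[0,0,0],[-2,-22,-1],0],
    [[0,0,0],[-1,-22,-1],0],
    [[0,0,0],[-1,-22,-1],0]
  ]
}}

```text
time: 6.18
eef_pos: [415.7, -105.6, 231.6]
ee_rot: [0.999, -0.04, -0.0, -0.001]
contact_force: [0.1, 0.3, -4.6]
finger_gap: 23.6
```

Request:
{"name": "play_rows", "arguments": {
  "commands": [
    [[0,0,0],[-1,-22,-1],0],
    [[0,0,0],[-1,-22,-1],0],
    [[0,0,0],[-1,-22,-1],0],
    [[0,0,0],[-1,-22,-1],0],
    [[0,0,0],[-1,-22,-1],0]
  ]
}}

```text
time: 6.6
eef_pos: [416.4, 11.7, 234.1]
ee_rot: [0.999, -0.038, -0.001, -0.002]
contact_force: [0.8, -0.5, -4.4]
finger_gap: 23.3
```

Run:
```python
from h import *
to(435,160,230,-4.5)
```

```text
t 6.6 pos [416.4  11.7 234.1] yaw -4.32 F [ 0.78 -0.5  -4.44] M [-0.09 -0.04 -0.04] gap 23.3 q [-0.04 -0.47  1.95  0.    1.67  1.61]
 turn [-0.19  0.09  0.18] shift now-axes [   7.3 -149.3    4.6] shift target-axes [   6.9 -149.3    4.1]
```

Request:
{"name": "play_rows", "arguments": {
  "commands": [
    [[0,0,0],[1,-22,1],0],
    [[0,0,0],[1,-22,1],0],
    [[0,0,0],[1,-22,1],0],
    [[0,0,0],[1,-22,1],0],
    [[0,0,0],[1,-22,0],0]
  ]
}}

```text
time: 7.02
eef_pos: [426.4, 128.5, 227.9]
ee_rot: [0.999, -0.035, -0.001, -0.002]
contact_force: [0.3, -0.7, -4.4]
finger_gap: 23.1
```

Request:
{"name": "play_rows", "arguments": {
  "commands": [
    [[0,0,0],[1,-16,0],0],
    [[0,0,0],[1,-8,0],0],
    [[0,0,0],[0,0,0],0],
    [[0,0,0],[0,0,0],0],
    [[0,0,0],[0,0,0],0]
  ]
}}

```text
time: 7.43
eef_pos: [427.9, 157.1, 225.2]
ee_rot: [1.0, -0.03, -0.003, -0.002]
contact_force: [-0.6, -0.3, -4.9]
finger_gap: 23.4
```

Run:
```python
from h import *
to(435,160,230,-4.5)
for n in ['wrist','scene','top']:
    c=cam(n,n[0]+'5.png'); np.savez(n[0]+'5.npz',**c)
```

```text
t 7.43 pos [427.9 157.1 225.2] yaw -3.48 F [-0.64 -0.28 -4.87] M [ 0.02 -0.03 -0.05] gap 23.4 q [ 0.29 -0.37  1.89  0.01  1.62  1.92]
 turn [-0.21  0.3   1.02] shift now-axes [ 6.9 -3.4 -4.8] shift target-axes [ 6.9 -3.5 -4.8]
```

View pics/w5.png

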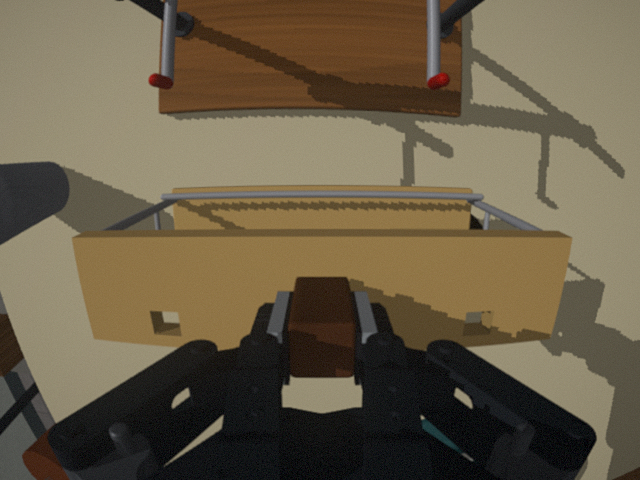

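View pics/s5.png

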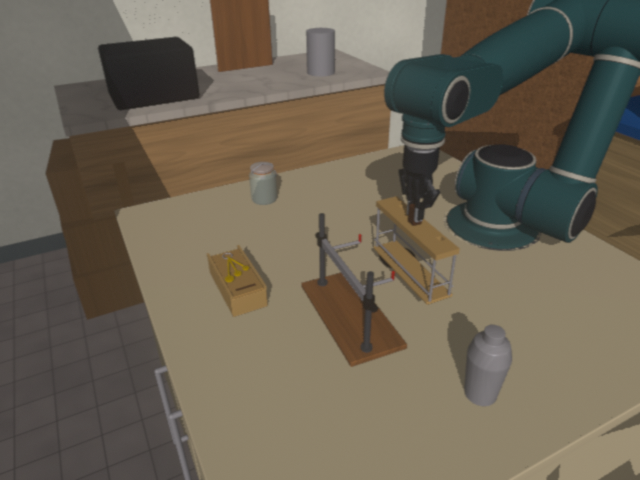

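View pics/t5.png

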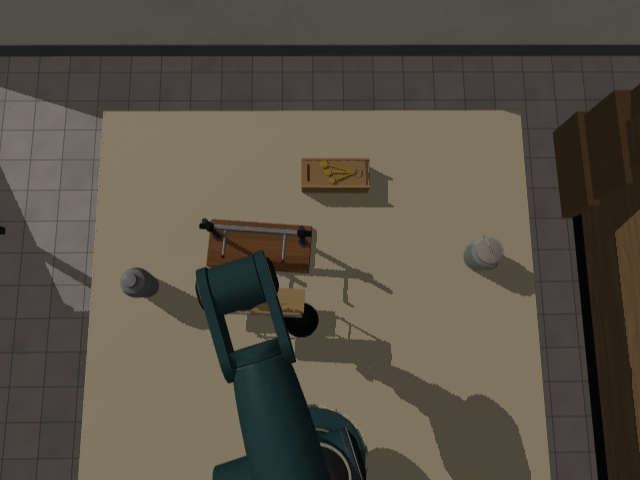

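```bash
cat > meas.py <<'E'
from h import *
from scipy.optimize import least_squares
from scipy import ndimage
def meas(c,verb=True):
    P=ptsw(c); Z=P[...,2]; col=c['color'].astype(int)
    f=240/np.tan(np.radians(c['fovy'])/2)
    Rm=cv2.Rodrigues(np.array(c['rvec'],float))[0]; t=np.array(c['tvec']).reshape(3); C=-Rm.T@t
    v,u=np.mgrid[:480,:640]
    # board plane
    seed=(v>245)&(v<300)&(u>110)&(u<540)&((u<280)|(u>370))
    z0=np.median(Z[seed]); b=seed&(abs(Z-z0)<8); q=P[b]
    A=np.c_[q[:,:2],np.ones(len(q))]; k=np.linalg.lstsq(A,q[:,2],rcond=None)[0]
    pl=k; res=Z-(P[...,0]*k[0]+P[...,1]*k[1]+k[2])
    n=np.array([-k[0],-k[1],1]); 
    print('board plane slopes deg',np.degrees(k[:2]).round(2),'cam',C.round(1))
    dx=u-c['cx'];dy=v-c['cy'];r=np.hypot(dx,dy)+1e-9;th=r/f
    ray=np.stack([np.sin(th)*dx/r,np.sin(th)*dy/r,np.cos(th)],-1)@Rm
    lam=(k[2]-C@n)/(ray@n); Q=C+lam[...,None]*ray   # all pixels intersected with board plane
    on=(abs(res)<6)&(v>225)&(v<350)&(u>60)&(u<590)
    lab,nl=ndimage.label(~on)
    H=[]
    for (a,bb,d,e) in [(140,195,300,345),(450,510,300,345)]:
        w=np.zeros_like(on); w[d:e,a:bb]=1
        ids,cnt=np.unique(lab[w&~on],return_counts=True)
        best=max(((cc,i) for i,cc in zip(ids,cnt) if (lab==i).sum()==cc),default=None)
        if best is None: print('hole?'); continue
        hm=lab==best[1]; rr=cv2.minAreaRect(Q[hm][:,:2].astype(np.float32)); print('hole',best[0],np.round(rr[0],1),np.round(rr[1],1),round(rr[2],1),Q[hm].mean(0).round(1)); H.append(Q[hm].mean(0))
    red=(col[...,0]>90)&(col[...,1]<0.35*col[...,0])&(col[...,2]<0.35*col[...,0])&(v<260)
    lab,nl=ndimage.label(red); T=[]
    for i in range(1,nl+1):
        m=lab==i
        if m.sum()<25: continue
        q=P[m]; q=q[abs(q[:,2]-np.median(q[:,2]))<25]
        top=np.percentile(q[:,2],90); tf=q[q[:,2]>top-2.5]
        # silhouette approach: pixels intersected w/ top plane near top
        g=lambda p: np.maximum(0,np.hypot(q[:,0]-p[0],q[:,1]-p[1])-4)
        s=least_squares(lambda p:np.r_[g(p)],q[:,:2].mean(0),loss='soft_l1')
        print('prong',m.sum(),'uv',u[m].mean().round(),v[m].mean().round(),'zrange',np.percentile(q[:,2],[2,10,90,98]).round(1),'fit',s.x.round(1),'mean',q.mean(0).round(1),'topface',tf.mean(0).round(1),len(tf))
        T.append(np.r_[tf.mean(0)[:2],top])
    return H,T,k
if __name__=='__main__':
    import sys
    c=np.load(sys.argv[1]); meas(c)
E
python3 meas.py w5.npz
python3 - <<'E'
import cv2
a=cv2.imread('pics/w5.png'); b=cv2.resize(a[60:110,130:470],None,fx=2.3,fy=2.3,interpolation=cv2.INTER_CUBIC); cv2.imwrite('pics/w5z.png',b)
E
```

```text
board plane slopes deg [-0.39  0.26] cam [500.3 151.5 367.1]
hole 401 [416.4 235.7] [13.1 10.9] 85.7 [416.7 235.6 211.2]
hole 404 [406.8  79.2] [13.1 11.1] 84.8 [407.1  79.3 210.6]
prong 165 uv 438.0 79.0 zrange [152.5 157.1 170.9 171.6] fit [529.6  85.9] mean [528.8  86.9 166.4] topface [528.9  85.8 170.1] 94
prong 45 uv 152.0 79.0 zrange [169.3 169.6 171.2 171.9] fit [541.4 244.3] mean [541.4 244.3 170.5] topface [541.4 244.3 170.5] 44
```

View pics/w5z.png

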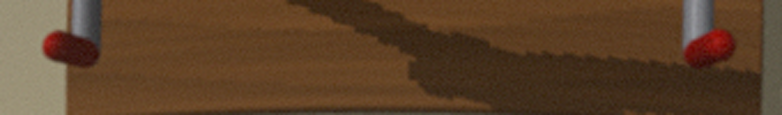

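Prong tops are visible at (152,79) and (438,79), holes at ~(166,322) and (479,321) in the wrist view. Moving closer.

Request:
{"name": "play_rows", "arguments": {
  "commands": [
    [[0,0.2,0.5],[9,-1,-1],0],
    [[0,0.1,0.5],[18,-2,-1],0],
    [[0,0,0.1],[20,-2,-1],0],
    [[0,0,0.1],[18,0,-1],0],
    [[0,0,0.1],[10,0,-1],0]
  ]
}}

```text
time: 8.0
eef_pos: [507.4, 153.5, 232.1]
ee_rot: [0.999, -0.045, 0.003, -0.002]
contact_force: [1.1, 0.5, -5.2]
finger_gap: 23.6
```

Request:
{"name": "play_rows", "arguments": {
  "commands": [
    [[0,0,0.1],[0,0,-0.5],0],
    [[0,0,0.1],[0,0,-0.5],0],
    [[0,0,0],[0,0,-0.5],0],
    [[0,0,0],[0,0,-0.5],0],
    [[0,0,0],[0,0,-0.5],0]
  ]
}}

```text
time: 8.42
eef_pos: [508.3, 152.2, 234.2]
ee_rot: [0.999, -0.049, 0.002, -0.002]
contact_force: [-0.7, 0.2, -5.0]
finger_gap: 23.2
```

Run:
```python
from h import *
from meas import meas
to(552.4,164,222,-4.5)
c=cam('wrist','w6.png'); np.savez('w6.npz',**c); c2=cam('scene','s6.png'); np.savez('s6.npz',**c2)
meas(c)
```

```text
t 8.42 pos [508.3 152.2 234.2] yaw -5.58 F [-0.72  0.16 -5.02] M [ 0.02  0.03 -0.01] gap 23.2 q [ 0.24 -0.21  1.75  0.    1.59  1.91]
 turn [-0.24 -0.21 -1.08] shift now-axes [ 42.7 -15.9  12.4] shift target-axes [ 43.1 -15.2  12.2]
board plane slopes deg [0.11 0.26] cam [579.2 144.  376.7]
hole 401 [499.8 231.2] [13.1 11. ] 85.4 [500.  231.1 220.1]
hole 405 [484.5  75.1] [13.1 11.1] 83.6 [484.8  75.2 219.4]
prong 181 uv 428.0 213.0 zrange [153.  156.7 171.  171.6] fit [529.4  85.8] mean [530.   86.4 165.9] topface [529.4  85.5 170.1] 89
prong 57 uv 165.0 220.0 zrange [168.2 169.1 171.1 171.4] fit [542.3 243.7] mean [542.3 243.7 170.2] topface [542.2 243.8 170.3] 54
```

View pics/w6.png

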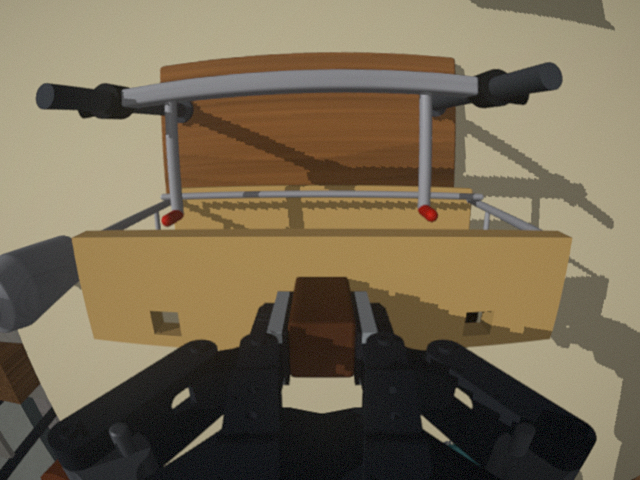

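View pics/s6.png

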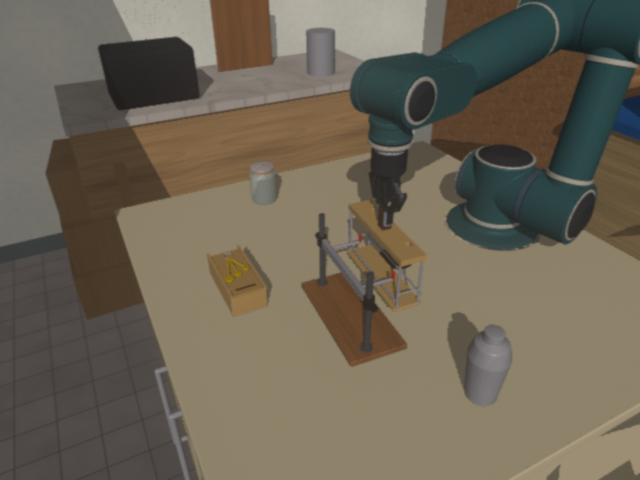

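Request:
{"name": "play_rows", "arguments": {
  "commands": [
    [[-0.1,-0.1,-0.5],[6,-3,0],0],
    [[-0.1,-0.1,-0.5],[10,-4,2],0],
    [[0,0,0],[11,-4,2],0],
    [[0,0,0],[9,-3,2],0],
    [[0,0,0],[4,-1,1],0]
  ]
}}

```text
time: 8.93
eef_pos: [552.4, 165.6, 228.0]
ee_rot: [0.999, -0.038, 0.001, -0.001]
contact_force: [0.2, -0.5, -5.0]
finger_gap: 23.3
```

Request:
{"name": "play_rows", "arguments": {
  "commands": [
    [[0,0,0],[0,0,0],0],
    [[0,0,0],[0,0,0],0],
    [[0,0,0],[0,0,0],0],
    [[0,0,0],[0,0,0],0],
    [[0,0,0],[0,0,0],0]
  ]
}}

```text
time: 9.35
eef_pos: [553.1, 165.8, 226.5]
ee_rot: [0.999, -0.038, -0.0, -0.0]
contact_force: [-0.5, 0.3, -5.7]
finger_gap: 23.4
```

Run:
```python
from h import *
to(553,164,208,-4.5)
```

```text
t 9.35 pos [553.1 165.8 226.5] yaw -4.3 F [-0.46  0.32 -5.69] M [-0.01 -0.09  0.03] gap 23.4 q [ 0.25 -0.1   1.66  0.    1.57  1.89]
 turn [-0.02  0.    0.2 ] shift now-axes [ 0.   1.8 18.5] shift target-axes [ 0.   1.8 18.5]
```

Request:
{"name": "play_rows", "arguments": {
  "commands": [
    [[0,0,0.2],[0,1,3],0],
    [[0,0,0],[0,0.7,4],0],
    [[0,0,0],[0,0,4],0],
    [[0,0,0],[0,0,3],0],
    [[0,0,0],[0,0,0],0]
  ]
}}

```text
time: 9.77
eef_pos: [552.4, 163.7, 211.6]
ee_rot: [0.999, -0.04, 0.001, -0.0]
contact_force: [-0.4, -0.7, -4.2]
finger_gap: 23.5
```

Run:
```python
from h import *
to(553,164,208,-4.5)
c=cam('wrist','w7.png'); np.savez('w7.npz',**c); c=cam('scene','s7.png')
a=cv2.imread('pics/w7.png'); l=a[290:350,130:210]; r=a[290:350,440:520]
cv2.imwrite('pics/w7z.png',cv2.resize(np.hstack([l,r]),None,fx=5,fy=5,interpolation=cv2.INTER_CUBIC))
a=cv2.imread('pics/s7.png'); cv2.imwrite('pics/s7z.png',cv2.resize(a[170:330,290:450],None,fx=3.7,fy=3.7,interpolation=cv2.INTER_CUBIC))
```

```text
t 9.77 pos [552.4 163.7 211.6] yaw -4.53 F [-0.42 -0.65 -4.25] M [0.03 0.02 0.01] gap 23.5 q [ 0.24 -0.09  1.69  0.    1.55  1.89]
 turn [-0.04 -0.06 -0.03] shift now-axes [ 0.6 -0.4  3.6] shift target-axes [ 0.6 -0.4  3.6]
```

View pics/w7z.png

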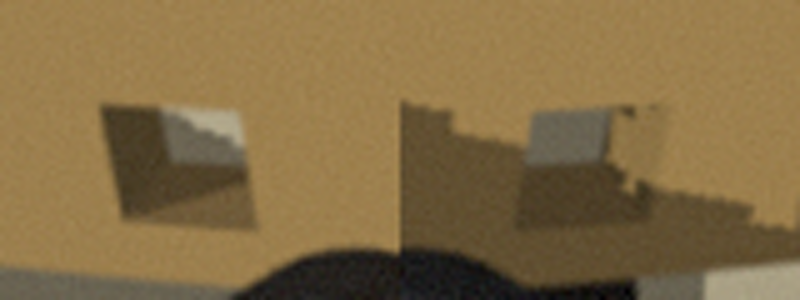

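View pics/s7z.png

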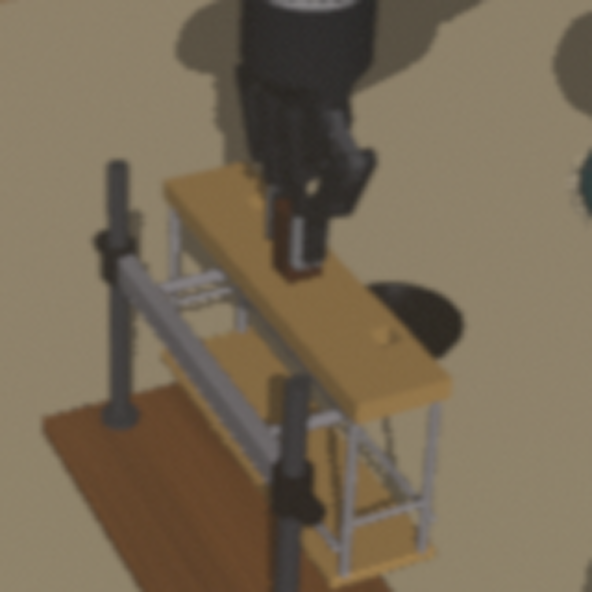

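Request:
{"name": "play_rows", "arguments": {
  "commands": [
    [[0,0,0],[0.4,-0.3,2.5],0],
    [[0,0,0],[0,0,2],0],
    [[0,0,0],[0,0,2],0],
    [[0,0,0],[0,0,1],0],
    [[0,0,0],[0,0,0],0]
  ]
}}

```text
time: 10.28
eef_pos: [553.2, 164.2, 204.4]
ee_rot: [0.999, -0.039, 0.001, -0.0]
contact_force: [-0.3, -0.9, -5.0]
finger_gap: 23.4
```

Run:
```python
from h import *
to(553,164,199,-4.5)
```

```text
t 10.28 pos [553.2 164.2 204.4] yaw -4.52 F [-0.28 -0.86 -5.01] M [ 0.    0.01 -0.02] gap 23.4 q [ 0.24 -0.09  1.69  0.    1.54  1.89]
 turn [-0.06 -0.12 -0.02] shift now-axes [-0.2  0.2  5.4] shift target-axes [-0.2  0.2  5.4]
```

Request:
{"name": "play_rows", "arguments": {
  "commands": [
    [[0,0,0],[-0.1,0.1,1],0],
    [[0,0,0],[0,0,1],0],
    [[0,0,0],[0,0,1],0],
    [[0,0,0],[0,0,1],0],
    [[0,0,0],[0,0,1],0]
  ]
}}

```text
time: 10.7
eef_pos: [553.2, 164.1, 199.2]
ee_rot: [0.999, -0.039, 0.001, -0.001]
contact_force: [1.3, 0.5, -4.7]
finger_gap: 23.4
```

Run:
```python
from h import *
to(553,164,199,-4.5)
c=cam('wrist','w8.png'); to(553,164,199,-4.5)
a=cv2.imread('pics/w8.png'); l=a[290:350,130:210]; r=a[290:350,440:520]
cv2.imwrite('pics/w8z.png',cv2.resize(np.hstack([l,r]),None,fx=5,fy=5,interpolation=cv2.INTER_CUBIC))
```

```text
t 10.7 pos [553.2 164.1 199.2] yaw -4.52 F [ 1.33  0.49 -4.7 ] M [-0.02  0.05  0.06] gap 23.4 q [ 0.24 -0.09  1.7   0.    1.53  1.89]
 turn [-0.06 -0.14 -0.02] shift now-axes [-0.2  0.1  0.2] shift target-axes [-0.2  0.1  0.2]
t 10.75 pos [553.1 164.1 198.9] yaw -4.52 F [ 0.77 -0.06 -5.16] M [ 0.05 -0.01  0.02] gap 23.5 q [ 0.24 -0.09  1.7   0.    1.53  1.89]
 turn [-0.06 -0.12 -0.02] shift now-axes [-0.1  0.1 -0.1] shift target-axes [-0.1  0.1 -0.1]
```

View pics/w8z.png

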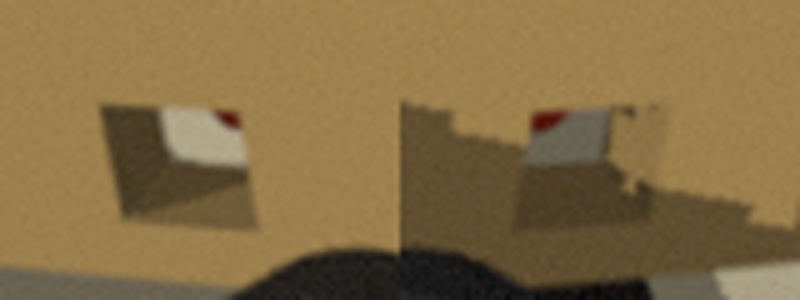

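Request:
{"name": "play_rows", "arguments": {
  "commands": [
    [[0,0,0],[0,0,0.7],0],
    [[0,0,0],[0,0,0.7],0],
    [[0,0,0],[0,0,0.7],0],
    [[0,0,0],[0,0,0.5],0],
    [[0,0,0],[0,0,0],0]
  ]
}}

```text
time: 11.17
eef_pos: [553.1, 164.1, 196.0]
ee_rot: [0.999, -0.039, 0.001, -0.0]
contact_force: [-0.3, -0.1, -4.0]
finger_gap: 23.4
```

Run:
```python
from h import *
to(553,164,199,-4.5)
c=cam('wrist','w9.png'); to(553,164,199,-4.5)
a=cv2.imread('pics/w9.png'); l=a[290:350,130:210]; r=a[290:350,440:520]
cv2.imwrite('pics/w9z.png',cv2.resize(np.hstack([l,r]),None,fx=5,fy=5,interpolation=cv2.INTER_CUBIC))
```

```text
t 11.17 pos [553.1 164.1 196. ] yaw -4.52 F [-0.34 -0.13 -3.96] M [ 0.02  0.05 -0.06] gap 23.4 q [ 0.24 -0.09  1.7   0.    1.52  1.89]
 turn [-0.06 -0.12 -0.02] shift now-axes [-0.1  0.1 -3. ] shift target-axes [-0.1  0.1 -3. ]
t 11.22 pos [553.1 164.1 196.1] yaw -4.52 F [ 0.83 -0.38 -5.14] M [ 0.   -0.01  0.01] gap 23.3 q [ 0.24 -0.09  1.7   0.    1.52  1.89]
 turn [-0.06 -0.12 -0.02] shift now-axes [-0.1  0.1 -2.9] shift target-axes [-0.1  0.1 -2.9]
```

View pics/w9z.png

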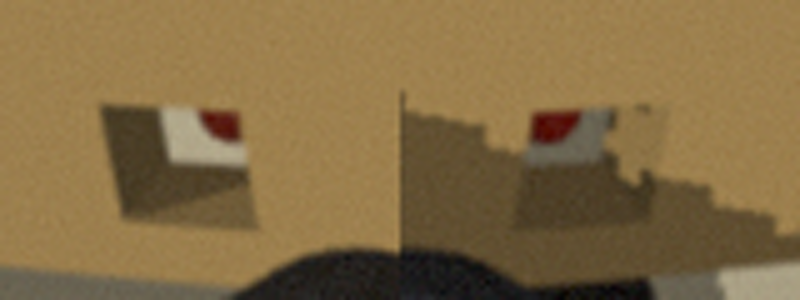

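Red tips are visible in both holes, symmetric and centred. Continue down.

Request:
{"name": "play_rows", "arguments": {
  "commands": [
    [[0,0,0],[0,0,0.7],0],
    [[0,0,0],[0,0,0.7],0],
    [[0,0,0],[0,0,0.7],0],
    [[0,0,0],[0,0,0.7],0],
    [[0,0,0],[0,0,0.7],0]
  ]
}}

```text
time: 11.63
eef_pos: [553.2, 164.1, 192.5]
ee_rot: [0.999, -0.039, 0.001, -0.001]
contact_force: [0.3, -0.3, -5.0]
finger_gap: 23.3
```

Run:
```python
from h import *
to(553,164,199,-4.5)
c=cam('wrist','w10.png'); to(553,164,199,-4.5)
a=cv2.imread('pics/w10.png'); l=a[290:350,130:210]; r=a[290:350,440:520]
cv2.imwrite('pics/w10z.png',cv2.resize(np.hstack([l,r]),None,fx=5,fy=5,interpolation=cv2.INTER_CUBIC))
```

```text
t 11.63 pos [553.2 164.1 192.5] yaw -4.53 F [ 0.3  -0.32 -4.96] M [-0.05  0.01 -0.  ] gap 23.3 q [ 0.24 -0.09  1.71  0.    1.52  1.89]
 turn [-0.07 -0.15 -0.03] shift now-axes [-0.2  0.1 -6.5] shift target-axes [-0.2  0.1 -6.5]
t 11.68 pos [553.2 164.1 192.3] yaw -4.52 F [-0.26  0.46 -6.27] M [ 0.04 -0.04  0.  ] gap 23.2 q [ 0.24 -0.09  1.71  0.    1.52  1.89]
 turn [-0.06 -0.13 -0.02] shift now-axes [-0.2  0.1 -6.7] shift target-axes [-0.2  0.1 -6.7]
```

View pics/w10z.png

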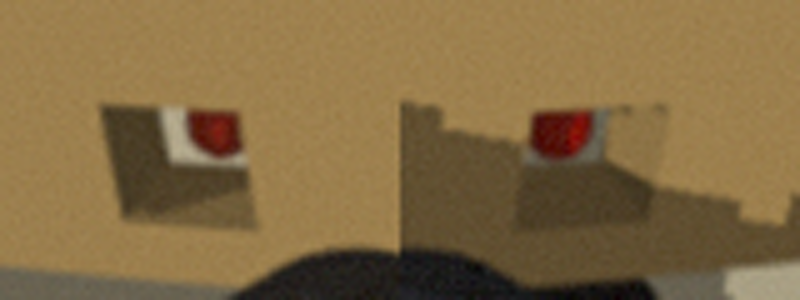

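Request:
{"name": "play_rows", "arguments": {
  "commands": [
    [[0,0,0],[0,0,0.8],0],
    [[0,0,0],[0,0,0.8],0],
    [[0,0,0],[0,0,0.8],0],
    [[0,0,0],[0,0,0.8],0],
    [[0,0,0],[0,0,0.8],0]
  ]
}}

```text
time: 12.1
eef_pos: [553.2, 164.1, 188.0]
ee_rot: [0.999, -0.039, 0.001, -0.0]
contact_force: [-0.8, 0.1, -4.7]
finger_gap: 23.0
```

Run:
```python
from h import *
to(553,164,199,-4.5)
c=cam('wrist','w11.png'); to(553,164,199,-4.5)
c=cam('scene','s11.png'); to(553,164,199,-4.5)
a=cv2.imread('pics/w11.png'); l=a[290:350,130:210]; r=a[290:350,440:520]
cv2.imwrite('pics/w11z.png',cv2.resize(np.hstack([l,r]),None,fx=5,fy=5,interpolation=cv2.INTER_CUBIC))
```

```text
t 12.1 pos [553.2 164.1 188. ] yaw -4.53 F [-0.75  0.07 -4.69] M [0.03 0.01 0.01] gap 23.0 q [ 0.24 -0.08  1.71  0.    1.51  1.89]
 turn [-0.06 -0.14 -0.03] shift now-axes [ -0.2   0.1 -11. ] shift target-axes [ -0.2   0.1 -11. ]
t 12.15 pos [553.2 164.  187.8] yaw -4.53 F [-0.24  0.78 -5.48] M [ 0.   -0.02  0.03] gap 23.2 q [ 0.24 -0.08  1.71  0.    1.51  1.89]
 turn [-0.06 -0.12 -0.03] shift now-axes [ -0.1   0.  -11.2] shift target-axes [ -0.2   0.1 -11.2]
t 12.2 pos [553.1 164.1 187.9] yaw -4.52 F [-0.59 -0.44 -5.31] M [0.02 0.05 0.01] gap 23.3 q [ 0.24 -0.08  1.71  0.    1.51  1.89]
 turn [-0.06 -0.12 -0.02] shift now-axes [ -0.1   0.1 -11.1] shift target-axes [ -0.1   0.1 -11.1]
```

View pics/w11z.png

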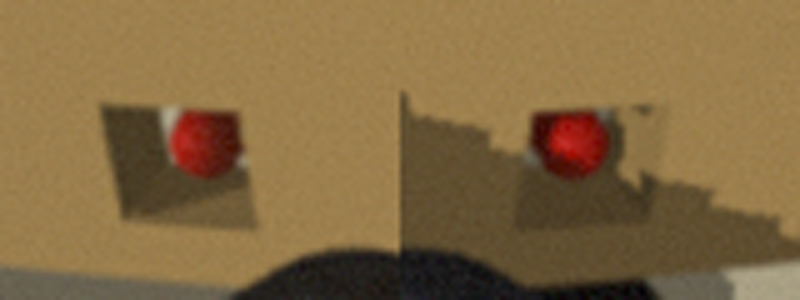

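Both prongs are well inside their holes, no contact force. Continue slower.

Request:
{"name": "play_rows", "arguments": {
  "commands": [
    [[0,0,0],[0,0,0.7],0],
    [[0,0,0],[0,0,0.7],0],
    [[0,0,0],[0,0,0.6],0],
    [[0,0,0],[0,0,0.6],0],
    [[0,0,0],[0,0,0.4],0]
  ]
}}

```text
time: 12.62
eef_pos: [553.2, 164.1, 184.8]
ee_rot: [0.999, -0.039, 0.001, -0.001]
contact_force: [0.0, 0.3, -5.1]
finger_gap: 23.4
```

Run:
```python
from h import *
to(553,164,181,-4.5)
```

```text
t 12.62 pos [553.2 164.1 184.8] yaw -4.52 F [ 0.01  0.3  -5.14] M [-0.02 -0.02  0.06] gap 23.4 q [ 0.24 -0.08  1.72  0.    1.5   1.89]
 turn [-0.06 -0.14 -0.02] shift now-axes [-0.2  0.1  3.8] shift target-axes [-0.2  0.1  3.8]
```

Request:
{"name": "play_rows", "arguments": {
  "commands": [
    [[0,0,0],[0,0,0.5],0],
    [[0,0,0],[0,0,0.5],0],
    [[0,0,0],[0,0,0.4],0],
    [[0,0,0],[0,0,0.4],0],
    [[0,0,0],[0,0,0.3],0]
  ]
}}

```text
time: 13.03
eef_pos: [553.2, 164.1, 182.4]
ee_rot: [0.999, -0.039, 0.001, -0.001]
contact_force: [-0.1, -1.1, -5.3]
finger_gap: 23.4
```

Run:
```python
from h import *
to(553,164,181,-4.5)
```

```text
t 13.03 pos [553.2 164.1 182.4] yaw -4.53 F [-0.14 -1.06 -5.32] M [-0.04 -0.06  0.04] gap 23.4 q [ 0.24 -0.08  1.72  0.    1.5   1.89]
 turn [-0.06 -0.14 -0.03] shift now-axes [-0.2  0.1  1.4] shift target-axes [-0.2  0.1  1.4]
```

Request:
{"name": "play_rows", "arguments": {
  "commands": [
    [[0,0,0],[0,0,0.4],0],
    [[0,0,0],[0,0,0.3],0],
    [[0,0,0],[0,0,0.3],0],
    [[0,0,0],[0,0,0.2],0],
    [[0,0,0],[0,0,0.2],0]
  ]
}}

```text
time: 13.45
eef_pos: [553.3, 164.1, 181.0]
ee_rot: [0.999, -0.039, 0.001, -0.001]
contact_force: [0.1, -0.2, -2.9]
finger_gap: 23.2
```

Run:
```python
from h import *
to(553,164,181,-4.5)
c=cam('wrist'); to(553,164,181,-4.5)
```

```text
t 13.45 pos [553.3 164.1 181. ] yaw -4.52 F [ 0.07 -0.2  -2.86] M [-0.12  0.05  0.01] gap 23.2 q [ 0.24 -0.08  1.72  0.    1.5   1.89]
 turn [-0.07 -0.15 -0.02] shift now-axes [-0.3  0.2  0. ] shift target-axes [-0.3  0.2  0. ]
t 13.5 pos [553.3 164.1 181.1] yaw -4.53 F [-0.3   0.29 -2.57] M [-0.07  0.09  0.02] gap 22.8 q [ 0.24 -0.08  1.72  0.    1.5   1.89]
 turn [-0.07 -0.15 -0.03] shift now-axes [-0.3  0.1  0.1] shift target-axes [-0.3  0.1  0.1]
```

Contact begins at TCP z≈181 and is mostly on the −y hook (moment −0.1 Nm). Tip the +y side down slightly and continue.

Request:
{"name": "play_rows", "arguments": {
  "commands": [
    [[-0.15,0,0],[0,0,0.2],0],
    [[-0.1,0,0],[0,0,0.2],0],
    [[0,0,0],[0,0,0.2],0],
    [[0,0,0],[0,0,0.2],0],
    [[0,0,0],[0,0,0],0]
  ]
}}

```text
time: 13.92
eef_pos: [553.4, 164.2, 181.0]
ee_rot: [0.999, -0.039, 0.002, 0.002]
contact_force: [-0.6, -0.3, -1.7]
finger_gap: 23.6
```

Run:
```python
from h import *
to(553,164,181,-4.5)
c=cam('wrist','w12.png'); to(553,164,181,-4.5)
c=cam('scene','s12.png'); to(553,164,181,-4.5)
```

```text
t 13.92 pos [553.4 164.2 181. ] yaw -4.52 F [-0.56 -0.31 -1.65] M [0.01 0.13 0.04] gap 23.6 q [ 0.25 -0.08  1.72 -0.    1.5   1.9 ]
 turn [ 0.19 -0.2  -0.02] shift now-axes [-0.4  0.2  0. ] shift target-axes [-0.4  0.2  0. ]
t 13.97 pos [553.4 164.2 181. ] yaw -4.52 F [-1.71 -0.84 -2.88] M [0.1  0.15 0.04] gap 23.3 q [ 0.25 -0.08  1.72 -0.    1.5   1.9 ]
 turn [ 0.19 -0.19 -0.02] shift now-axes [-0.4  0.2 -0. ] shift target-axes [-0.4  0.2 -0. ]
t 14.02 pos [553.4 164.2 181. ] yaw -4.52 F [-1.71 -0.87 -1.56] M [0.12 0.17 0.04] gap 23.4 q [ 0.25 -0.08  1.72 -0.    1.5   1.9 ]
 turn [ 0.19 -0.19 -0.02] shift now-axes [-0.4  0.2 -0. ] shift target-axes [-0.4  0.2 -0. ]
```

Request:
{"name": "play_rows", "arguments": {
  "commands": [
    [[0.1,0,0],[-0.2,0.1,0.4],0],
    [[0,0,0],[0,0,0.4],0],
    [[0,0,0],[0,0,0.4],0],
    [[0,0,0],[0,0,0.4],0],
    [[0,0,0],[0,0,0.4],0]
  ]
}}

```text
time: 14.43
eef_pos: [553.4, 164.1, 180.0]
ee_rot: [0.999, -0.039, 0.002, 0.001]
contact_force: [-3.2, -0.9, 3.1]
finger_gap: 23.6
```

Run:
```python
from h import *
to(553,164,181,-4.5)
c=cam('wrist','w12.png'); to(553,164,181,-4.5)
c=cam('scene','s12.png'); to(553,164,181,-4.5)
a=cv2.imread('pics/w12.png'); l=a[290:350,130:210]; r=a[290:350,440:520]
cv2.imwrite('pics/w12z.png',cv2.resize(np.hstack([l,r]),None,fx=5,fy=5,interpolation=cv2.INTER_CUBIC))
```

```text
t 14.43 pos [553.4 164.1 180. ] yaw -4.52 F [-3.22 -0.86  3.12] M [-0.05  0.51  0.03] gap 23.6 q [ 0.25 -0.08  1.72 -0.    1.49  1.9 ]
 turn [ 0.05 -0.26 -0.02] shift now-axes [-0.4  0.2 -1. ] shift target-axes [-0.4  0.2 -1. ]
t 14.48 pos [553.4 164.2 179.9] yaw -4.52 F [-2.78 -0.21  4.06] M [-0.08  0.51  0.05] gap 23.1 q [ 0.25 -0.08  1.72 -0.    1.49  1.9 ]
 turn [ 0.05 -0.26 -0.02] shift now-axes [-0.4  0.2 -1.1] shift target-axes [-0.4  0.2 -1.1]
t 14.53 pos [553.4 164.1 180. ] yaw -4.52 F [-3.01 -1.39  3.3 ] M [-0.04  0.49  0.02] gap 23.2 q [ 0.25 -0.08  1.72 -0.    1.49  1.9 ]
 turn [ 0.05 -0.26 -0.02] shift now-axes [-0.4  0.2 -1.1] shift target-axes [-0.4  0.2 -1. ]
```

View pics/w12z.png

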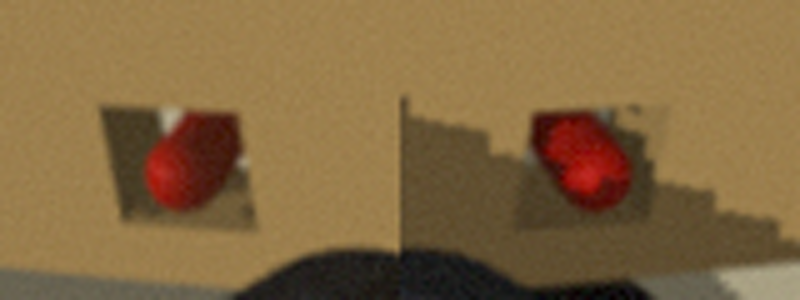

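Request:
{"name": "play_rows", "arguments": {
  "commands": [
    [[0,0,0],[-0.4,0.1,0],0],
    [[0,0,0],[-0.2,0,0.1],0],
    [[0,0,0],[-0.1,0,0.1],0],
    [[0,0,0],[0,0,0.1],0],
    [[0,0,0],[0,0,0.1],0]
  ]
}}

```text
time: 14.95
eef_pos: [553.3, 164.1, 180.1]
ee_rot: [0.999, -0.04, 0.003, 0.0]
contact_force: [-1.6, -1.0, 2.6]
finger_gap: 23.1
```

Run:
```python
from h import *
to(553,164,180,-4.5)
c=cam('scene','s13.png'); to(553,164,180,-4.5)
a=cv2.imread('pics/s13.png'); cv2.imwrite('pics/s13z.png',cv2.resize(a[170:330,290:450],None,fx=3.7,fy=3.7,interpolation=cv2.INTER_CUBIC))
```

```text
t 14.95 pos [553.3 164.1 180.1] yaw -4.53 F [-1.58 -0.96  2.58] M [-0.06  0.18  0.  ] gap 23.1 q [ 0.25 -0.08  1.73 -0.    1.49  1.9 ]
 turn [ 0.03 -0.38 -0.03] shift now-axes [-0.3  0.2  0.1] shift target-axes [-0.3  0.2  0.1]
t 15.0 pos [553.3 164.1 180.1] yaw -4.53 F [-0.89 -0.13  2.14] M [-0.12  0.18 -0.02] gap 23.5 q [ 0.25 -0.08  1.73 -0.    1.49  1.9 ]
 turn [ 0.02 -0.38 -0.03] shift now-axes [-0.3  0.2  0.1] shift target-axes [-0.3  0.2  0.1]
```

View pics/s13z.png

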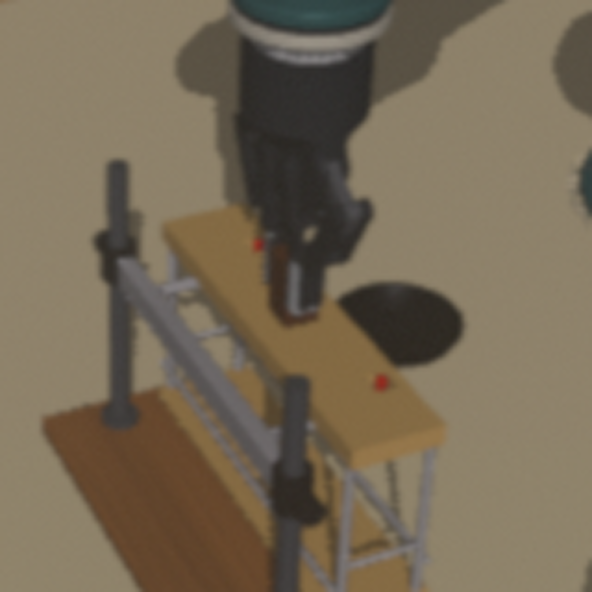

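Both red prongs protrude through the board (zoom (258,243) and (382,382)); both hooks carry ~3–4 N each. Holding a moment, then release.

Request:
{"name": "play_rows", "arguments": {
  "commands": [
    [[0,0,0],[0,0,0],0],
    [[0,0,0],[0,0,0],0],
    [[0,0,0],[0,0,0],0.3],
    [[0,0,0],[0,0,0],0.35],
    [[0,0,0],[0,0,0],0.4]
  ],
  "force": 20
}}

```text
time: 15.42
eef_pos: [553.2, 164.2, 179.6]
ee_rot: [0.999, -0.039, 0.003, 0.0]
contact_force: [-0.6, 0.1, -0.4]
finger_gap: 34.3
```

Request:
{"name": "play_rows", "arguments": {
  "commands": [
    [[0,0,0],[0,0,0],0.6],
    [[0,0,0],[0,0,0],0.8],
    [[0,0,0],[0,0,0],1],
    [[0,0,0],[0,0,0],1],
    [[0,0,0],[0,0,0],1]
  ]
}}

```text
time: 15.83
eef_pos: [553.2, 164.2, 179.2]
ee_rot: [0.999, -0.039, 0.003, 0.0]
contact_force: [-0.9, 0.2, 0.2]
finger_gap: 85.4
```

Run:
```python
from h import *
to(553,164,240,-4.5)
cam('wrist','w14.png')
```

```text
t 15.83 pos [553.2 164.2 179.2] yaw -4.52 F [-0.94  0.16  0.22] M [0.02 0.02 0.06] gap 85.4 q [ 0.25 -0.08  1.73 -0.    1.49  1.9 ]
 turn [ 0.04 -0.33 -0.02] shift now-axes [  0.2   0.2 -60.8] shift target-axes [ -0.2   0.2 -60.8]
```

View pics/w14.png

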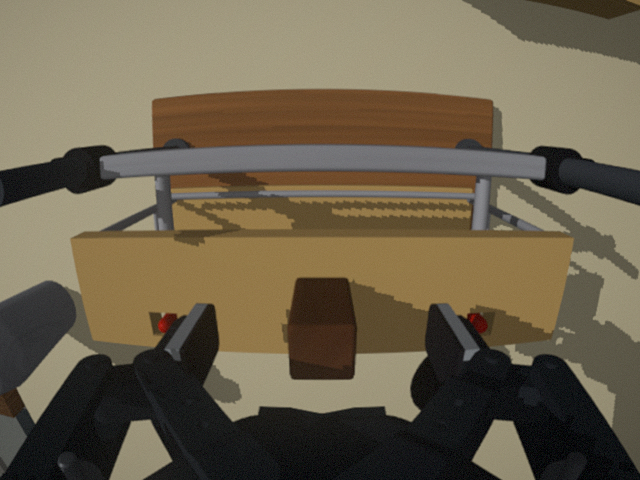

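Rack hangs, fingers fully clear of the knob, prongs at (167,323) and (477,323). Withdraw straight up.

Request:
{"name": "play_rows", "arguments": {
  "commands": [
    [[0,0,0],[0,0,-5],1],
    [[0,0,0],[0,0,-10],1],
    [[0,0,0],[0,0,-20],1],
    [[0,0,0],[0,0,-25],1],
    [[0,0,0],[0,0,-25],1]
  ]
}}

```text
time: 16.3
eef_pos: [551.0, 163.8, 263.9]
ee_rot: [0.999, -0.039, -0.001, 0.002]
contact_force: [0.1, -0.3, 0.4]
finger_gap: 85.5
```

Request:
{"name": "play_rows", "arguments": {
  "commands": [
    [[0,0,0],[-10,0,-15],1],
    [[0,0,0],[-25,0,-10],1],
    [[0,0,0],[-25,0,-5],1],
    [[0,0,0],[-10,0,0],1],
    [[0,0,0],[0,0,0],1]
  ]
}}

```text
time: 16.72
eef_pos: [480.2, 169.6, 306.5]
ee_rot: [0.999, -0.04, 0.004, -0.0]
contact_force: [-0.3, -0.4, -0.5]
finger_gap: 84.9
```

Run:
```python
from h import *
to(553,164,240,-4.5)
c=cam('wrist','w15.png'); np.savez('w15.npz',**c); c2=cam('scene','s15.png'); np.savez('s15.npz',**c2)
P=ptsw(c); Z=P[...,2]
m=(Z>158)&(Z<176)&(P[...,0]>515)&(P[...,0]<600)&(P[...,1]>25)&(P[...,1]<300)
q=P[m]; q=q[abs(q[:,2]-np.median(q[:,2]))<5]; A=np.c_[q[:,:2],np.ones(len(q))]; k=np.linalg.lstsq(A,q[:,2],rcond=None)[0]
r=cv2.minAreaRect(q[:,:2].astype(np.float32)); print(len(q),np.median(q[:,2]),'slopes deg',np.degrees(k[:2]).round(2),r)
a=cv2.imread('pics/s15.png'); cv2.imwrite('pics/s15z.png',cv2.resize(a[170:370,200:450],None,fx=3,fy=3,interpolation=cv2.INTER_CUBIC))
```

```text
t 16.72 pos [480.2 169.6 306.5] yaw -4.58 F [-0.28 -0.41 -0.45] M [ 0.    0.01 -0.03] gap 84.9 q [ 0.29 -0.26  1.68 -0.    1.72  1.94]
 turn [-0.04 -0.49 -0.08] shift now-axes [72.5 -0.2 67.2] shift target-axes [73.1 -0.2 66.5]
22890 166.12756250735814 slopes deg [0.19 0.01] ((557.531982421875, 160.9982452392578), (269.998291015625, 84.9719467163086), 89.98878479003906)
```

View pics/s15z.png

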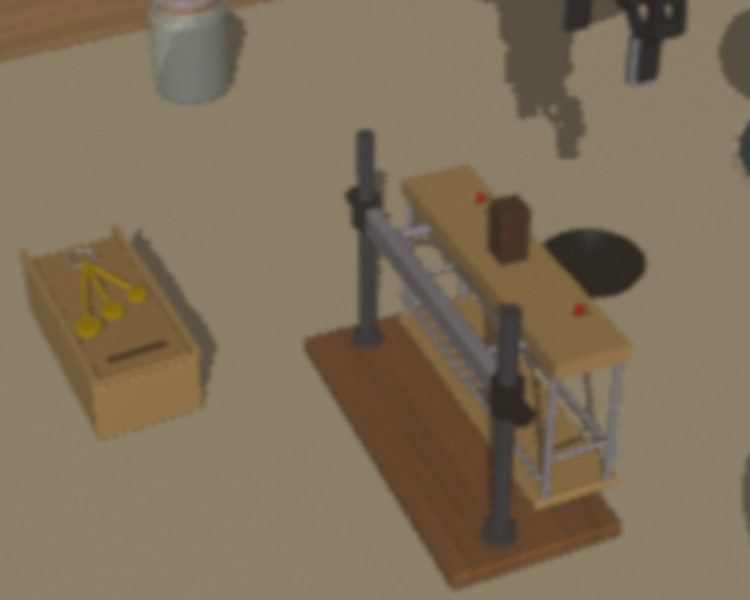

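View pics/w15.png

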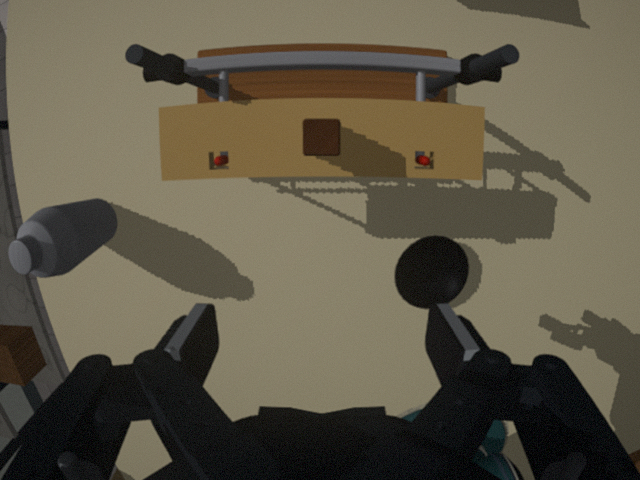

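The rack hangs level with both prongs up through their holes (219,160), (424,160). Let it settle, check for motion, and hand in.

Request:
{"name": "play_rows", "arguments": {
  "commands": [
    [[0,0,0],[0,0,-0.4],1],
    [[0,0,0],[0,0,-0.4],1],
    [[0,0,0],[0,0,-0.4],1],
    [[0,0,0],[0,0,-0.4],1],
    [[0,0,0],[0,0,-0.4],1]
  ]
}}

```text
time: 17.23
eef_pos: [483.9, 168.9, 305.0]
ee_rot: [0.999, -0.041, 0.002, 0.001]
contact_force: [0.4, 0.6, -0.1]
finger_gap: 85.3
```

Run:
```python
from h import *
a=np.load('s15.npz')['color'].astype(int); c=cam('scene','s16.png'); b=c['color'].astype(int)
d=abs(a-b).sum(-1)[200:360,320:440]; print('rack region diff max/mean',d.max(),d.mean())
s=arm.observe(); print(s['time'],s['dq'].round(3))
if d.mean()<15: print(arm.hand_in())
```

```text
rack region diff max/mean 84 2.2289583333333334
17.2833 [ 0.002 -0.007  0.001  0.001 -0.001 -0.   ]
the job is handed in; nothing more can be done
None
```

The rack is hanging on both hooks and the job is handed in, at about 17 s on the robot's clock. I picked it up by the knob, brought it in level from the front, and lowered it in small steps. Both red prong tips were visible through their holes on the way down.

**Contact:** The board touched down with the tool at about z = 181 mm, at first mostly on the −y hook. I tilted it slightly so both hooks took weight. They then carried about 4 N each with the load nearly even. I held that for more than half a second before opening the gripper and backing away.

**Last checks:**
- **Prongs:** both stand up through the board.
- **Level:** the board is level to about 0.2°.
- **Still:** two pictures about 0.5 s apart showed no visible movement of the rack.
- **Robot:** it is touching nothing and reads about 0 N.
- **Bystanders:** the box, jar, shaker and dish look untouched in the last pictures. I judged this by eye and did not re-measure their positions.

**Disagreements:** The cameras differed by about 3–4 mm on the stand's position, so I aligned the holes to the prongs using the wrist camera alone. While pressing down, I also saw a sideways force of about 3 N. It eased to 1–2 N after a small correction and was gone within sensor noise (about 1 N) once I let go.

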